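Lock the drilling jig and present the chuck key

TASK

Get ready to drill: first swing the jig's red-tipped clamp bar down until it rests fully home in its forked catch, over the aluminium workpiece in its nest. Then draw the T-handled chuck key out of its slanted holder, turn it so that its shank lies level, and finish while still holding it steady in the gripper with the whole key at least 15 cm above the bench. Leave the bar closed, the workpiece in its nest, and the jar, the wrench and the vee block where they are.

Things in the scene. Friction and masses are not known exactly. Their poses are not given: they have to be found in the camera images.
- jig: Drilling jig fixed to the bench: grey base 120 (x) x 190 (y) x 15 mm, origin at the centre of its underside. At its +y end two dark lugs, 67 mm high, carry the clamp bar's hinge; at y = -50 mm stand the two 62 mm high cheeks of the forked catch, 28 mm apart. Left or right of the bench's middle, turned about the vertical by up to 0.35 rad.
- latch (a joint): Angle of the clamp bar about its hinge, which lies along the jig's x axis: 0 = level, home in the forked catch (end stop); grows as the free end lifts, 1.57 = straight up. Starts open at 0.7 to 1.3. Stiff hinge: the bar stays where it is left; moving it takes 1 to 3 N at the red end. Closed, it runs along the jig's -y and the red end's top is 60 mm above the bench.
- latch_hinge (a point): Hinge axis of the clamp bar, middle of the bar's width, 53 mm above the bench, 62 mm from the jig's centre along the jig's +y.
- latch_grip (a point): Middle of the upper face of the bar's red end, 124 mm from the hinge along the bar, 7 mm off its centreline. Moves with the bar: x = hinge direction, -y = along the bar to its free end, z = out of the upper face. Red end: 26 mm wide, 14 mm thick, from 102 to 146 mm from the hinge; the steel bar is 22 x 10 mm.
- workpiece: Aluminium block 80 x 56 x 30 mm, lying loose in the jig's nest (1.5 mm play or so) under the bar. Origin: centre of its underside. Leave it.
- jig_seat (a point): Floor of the nest, where the workpiece's origin lies, 15 mm above the bench.
- holder: Key holder fixed to the bench: blue block 46 x 50 x 60 mm leaning 0.61 rad (35 degrees) from vertical towards the holder's +x, on a dark base plate 110 x 80 x 8 mm. Origin: on the bench, under the block. A square bore, 18 x 18 mm, 50 mm deep, runs down its leaning axis. Turned about the vertical by up to 0.35 rad.
- holder_mouth (a point): Centre of the bore's mouth in the top face of the blue block, about 73 mm above the bench.
- key: Steel T-handled chuck key, 140 mm long, about 0.2 kg, standing loose in the bore, handle leaning 35 to 40 degrees from vertical to the holder's +x, 50 mm of it inside. Origin: toothed tip; z runs along the shank from tip to handle. Lower part 16 mm thick to z = 44; bare round shank 14 mm thick from z = 46 to 118 mm; crossbar along y at z = 129 mm, 9 mm thick, 89 mm long over its ball ends.
- key_tip (a point): The key's toothed tip: the body's origin.
- key_shank (a point): Middle of the free part of the shank, z = 88 mm from the tip, near the centre of mass: the place to grip.
- jar: Closed amber jar with grey lid, 58 mm diameter, 85 mm high. Origin: centre of its underside. Bystander.
- wrench: Wrench 150 mm long lying on the bench. Origin: underneath it. Bystander.
- vee_block: Dark steel vee block 60 x 45 x 38 mm. Origin: centre of its underside. Bystander.
- key_handle (a point): Middle of the key's crossbar, z = 129 mm from the tip.

How it is judged:
By the outcome, as a careful person would: the job done as asked, in the order asked, and still so for the second after the job is handed in, while the arm keeps its last pose, push and grip.
It also fails if it takes over 51 s, if anything falls off the work surface, if the arm or the gripper's body presses on something with over 40 N, if the wrist force passes 120 N, or if a joint passes its speed limit or range.

ROBOT

A 6-joint arm with a two-finger parallel gripper is mounted at the origin on the work surface. World frame = base frame: x ahead of the robot, y to its left, z up, the work surface at z = 0. Lengths are in m, angles in rad, forces in N, time in s.
With the tool pointing down it reaches from about 0.35 to 0.8 m from the base axis. Payload 7.3 kg.
Tool frame: the origin (TCP) lies between the finger pads; the fingertips stand 25 mm ahead of it and the grasp point (between the pads) lies 6 mm ahead of it (r.tip_extent is the distance from the TCP to the fingertips, in m); z points along the fingers, y is the direction in which the jaws open and shut (so a half turn about z gives the same grasp; the last joint's range is limited). The gripper opens to 85 mm and grips with 20 to 120 N. Pads are 22 mm wide; open, the fingers measure 114 mm over their backs; the gripper's body (76 mm by 85 mm) begins 54 mm behind the grasp point. The pads swing forward as they close: fully open they stand 13 mm farther back than shut.
Start: joints at [0.994, 0.342, 1.524, -0, 1.275, -0.146], TCP at [0.219, 0.477, 0.256] pointing down, gripper open.
Joint ranges: [-2.53, 2.53], [-0.77, 2.02], [0.04, 2.7], [-1, 4.14], [0.28, 2.66], [-3.11, 3.11]. Speed limits (rad/s): [2.57, 2.57, 3.14, 3.14, 3.14, 3.14].

INTERFACE

Orientations are given as a unit quaternion [x, y, z, w].
In Python, from workcell import r, command_gripper, optics gives the robot as it stands. The module is installed in compiled form; this text tells all that it offers. Calls block until the motion is done:
- r.reach(position, orientation): joint-space move of the TCP to a pose.
- r.move_straight(position, orientation=None, speed=0.15, max_force=None): straight line of the TCP; orientation=None keeps the orientation; speed is the mean speed in m/s. With max_force (N) it stops when the force on the tool has changed by that much, and returns True; else False.
- r.movej(angles): joint-space move.
- command_gripper(opening, force=None): finger opening in m; force is the grip in N (None keeps the last); returns when the fingers have stopped.
- r.hold(seconds).
- r.solve_ik(position, orientation): joint angles nearest the present ones, or None.
- r.read_state(): the state.
- optics.get_image(name): name is "side" or "top" or "wrist"; returns (picture, depth): 384x512x3 uint8, red, green, blue; 384x512 float32, m along the optical axis (not along the pixel's ray), 0 where there is no reading.
- optics.camera_model(name): a dict with "K" (3x3 intrinsics, pixels), "R" (3x3) and "t" (3): a world point X has camera coordinates R X + t; the wrist camera has in their place "tool_from_camera" (4x4, takes a point from camera to tool coordinates, whose origin is the TCP and whose axes are the flange's). Camera axes: x right, y down, z forward; pixel columns grow to the right and rows downward; lengths in m; the calibration is good to about 2 mm. A picture is of the moment at which its call begins: read the wrist's pose just before it. camera_model takes no time and is no camera call.
A pose or a line that the arm cannot do raises r.PlanningError and nothing moves.
- r.finish_job(): hands the job in, once; it reports no verdict.
The state is a dict: "time_s": time; "joint_positions": joint angles; "dq": joint speeds; "tau": joint torques, N m; "eef_pos": TCP position; "eef_rot": TCP orientation; "contact_force": force on the tool from outside, world axes, zero at the start; "torque": the same for the moment, N m; "grip_width": finger opening in m.
Only numpy, scipy, OpenCV 4.12 (cv2) and the standard library are available. Lean on these libraries where they do the work, as an engineer would, in place of code of your own. Each camera call takes 0.05 s, during which the arm holds its last target.

## Working session

There is one attempt and no reset: what is moved stays moved. The work goes in short steps, each a Python script; the robot and the scene stay as the last script left them, time stands still between calls to the robot, and variables do not carry over. Pictures are saved under pics/ and viewed, and the job is handed in when it is done.

```bash
mkdir -p pics; python3 - <<'E'
from workcell import r, optics
import cv2,numpy as np
s=r.read_state();print(s)
for n in("side","top"):
    p,d=optics.get_image(n);cv2.imwrite(f"pics/{n}0.png",p[:,:,::-1]);np.savez(f"{n}0.npz",p=p,d=d)
    print(n,optics.camera_model(n))
print(optics.camera_model("wrist"))
E
```

```text
{'time_s': 0.0, 'joint_positions': array([ 9.94015150e-01,  3.42730817e-01,  1.52503808e+00,  1.02997786e-05,
        1.27538772e+00, -1.46049956e-01]), 'dq': array([ 5.84374311e-05,  4.72672212e-04, -7.34513558e-04,  1.07860245e-03,
        1.59294172e-03,  7.59760274e-04]), 'tau': array([-9.52483024e-04, -4.33666527e+01, -2.46016681e+01, -8.90153683e-05,
        7.63404270e-03,  1.88369052e-05]), 'eef_pos': array([0.21900433, 0.4767348 , 0.25561437]), 'eef_rot': array([ 2.13706010e-01,  9.76897707e-01, -7.29720868e-04, -2.81114789e-04]), 'contact_force': array([-0.19797668,  0.15067764, -0.49824086]), 'torque': array([ 0.00422086, -0.02613976,  0.04603619]), 'grip_width': 0.08531912526729325}
side {'K': array([[434.59873818,   0.        , 248.35719842],
       [  0.        , 434.59873818, 188.61596943],
       [  0.        ,   0.        ,   1.        ]]), 'R': array([[ 0.98155553, -0.1905958 ,  0.01489926],
       [-0.12447177, -0.6962806 , -0.70689469],
       [ 0.14510522,  0.69200185, -0.70716187]]), 't': array([-0.57798865,  0.08635547,  0.99386346])}
top {'K': array([[461.7521
[... 201 characters left out ...]
],
       [-9.90732659e-01,  1.51479133e-03, -1.35817904e-01],
       [ 1.35817514e-01, -3.58056100e-04, -9.90733806e-01]]), 't': array([-0.07994229,  0.56948138,  1.21286251])}
{'K': array([[271.27483194,   0.        , 258.1561873 ],
       [  0.        , 271.27483194, 188.78660625],
       [  0.        ,   0.        ,   1.        ]]), 'tool_from_camera': array([[-7.82525968e-04, -9.58184808e-01, -2.86149021e-01,
         7.28807101e-02],
       [ 9.99999603e-01, -8.71793766e-04,  1.84567764e-04,
         3.36451093e-04],
       [-4.26312960e-04, -2.86148763e-01,  9.58185109e-01,
        -1.16918321e-01],
       [ 0.00000000e+00,  0.00000000e+00,  0.00000000e+00,
         1.00000000e+00]])}
```

View pics/side0.png

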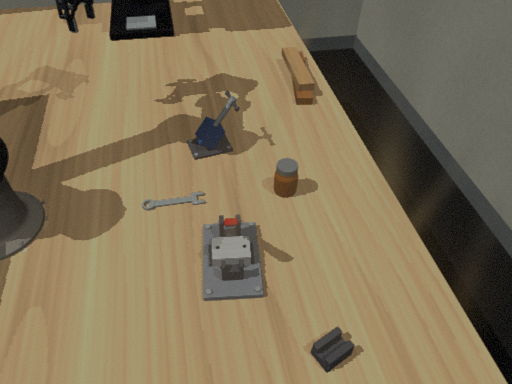

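View pics/top0.png

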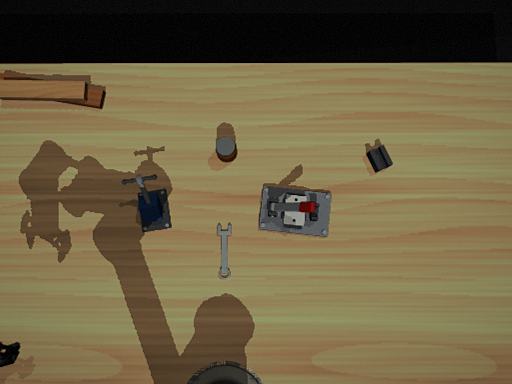

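```bash
cat > h.py <<'E'
import numpy as np,cv2
from workcell import r,optics,command_gripper
from scipy.spatial.transform import Rotation as Rot
def cloud(d,cm,T=None):
    K=cm["K"];v,u=np.mgrid[:d.shape[0],:d.shape[1]]
    P=np.stack([(u-K[0,2])/K[0,0]*d,(v-K[1,2])/K[1,1]*d,d],-1)
    if T is None: return (P-cm["t"])@cm["R"]
    return P@T[:3,:3].T+T[:3,3]
def wristT():
    s=r.read_state();T=np.eye(4);T[:3,:3]=Rot.from_quat(s["eef_rot"]).as_matrix();T[:3,3]=s["eef_pos"]
    return T@optics.camera_model("wrist")["tool_from_camera"]
E
python3 - <<'E'
from h import *
for n,(u0,v0,u1,v1),(hu0,hv0,hu1,hv1) in (("top",(250,170,345,250),(110,160,190,240)),("side",(190,205,280,310),(180,80,250,165))):
    f=np.load(n+"0.npz");p,d=f["p"],f["d"];X=cloud(d,optics.camera_model(n))
    a=cv2.resize(p[v0:v1,u0:u1],None,fx=4.2,fy=4.2,interpolation=cv2.INTER_CUBIC)
    b=cv2.resize(p[hv0:hv1,hu0:hu1],None,fx=4.2,fy=4.2,interpolation=cv2.INTER_CUBIC)
    H=max(a.shape[0],b.shape[0]);im=np.zeros((H,a.shape[1]+b.shape[1],3),np.uint8);im[:a.shape[0],:a.shape[1]]=a;im[:b.shape[0],a.shape[1]:]=b
    cv2.imwrite(f"pics/{n}0z.png",im[:,:,::-1]);print(im.shape)
    red=(p[...,0]>120)&(p[...,1]<60)&(p[...,2]<60);red[:v0]=0;red[v1:]=0;red[:,:u0]=0;red[:,u1:]=0
    print(n,"red",red.sum(),np.round(X[red].mean(0),4),np.round(np.percentile(X[red],[2,98],axis=0),4).tolist())
    for nm,(a0,b0,a1,b1) in (("jig",(u0,v0,u1,v1)),("hold",(hu0,hv0,hu1,hv1))):
        m=np.zeros(d.shape,bool);m[b0:b1,a0:a1]=1;m&=(d>0)
        Z=X[...,2]
        print(nm,"bench z",np.round(np.percentile(Z[m],[5,25,50,75]),4))
        q=m&(Z>(0.011 if nm=="jig" else .005))&(Z<(.02 if nm=="jig" else .012))
        (c,s,ang)=cv2.minAreaRect(X[q][:,:2].astype(np.float32)*1000);print(nm,q.sum(),c,s,ang)
    for nm,(a0,b0,a1,b1) in (("jar",(205,120,245,170)),("vee",(360,140,400,180)),("wrench",(210,215,240,285))):
        if n=="top":
            m=np.zeros(d.shape,bool);m[b0:b1,a0:a1]=1;m&=(X[...,2]>.006);print(nm,X[m].mean(0).round(3),X[m].max(0).round(3),X[m].min(0).round(3))
E
```

```text
(336, 735, 3)
top red 28 [ 0.51   -0.2207  0.1659] [[0.4999, -0.2234, 0.1626], [0.5206, -0.2176, 0.1708]]
jig bench z [-0.0038 -0.0009  0.0021  0.0154]
jig 1671 (515.087646484375, -193.1937713623047) (189.88804626464844, 120.36226654052734) 83.33149719238281
hold bench z [-0.0045 -0.0019  0.0002  0.0035]
hold 483 (546.548095703125, 211.934326171875) (214.95285034179688, 212.8942413330078) 1.0247799158096313
jar [ 0.67  -0.007  0.094] [0.754 0.057 1.279] [ 0.399 -0.08   0.006]
vee [ 0.657 -0.424  0.041] [ 0.715 -0.08   1.279] [ 0.399 -0.47   0.006]
wrench [ 0.412 -0.001  0.04 ] [0.49  0.033 1.279] [ 0.333 -0.08   0.006]
(441, 672, 3)
side red 28 [ 0.5033 -0.2205  0.1652] [[0.4981, -0.2252, 0.1618], [0.5104, -0.2164, 0.1693]]
jig bench z [-0.001   0.0007  0.0031  0.017 ]
jig 2455 (513.9660034179688, -191.6445770263672) (192.56825256347656, 119.79581451416016) 83.37040710449219
hold bench z [-0.0017 -0.      0.0013  0.0039]
hold 513 (541.841796875, 337.4725036621094) (398.56842041015625, 183.4097900390625) 77.71640014648438
```

View pics/top0z.png

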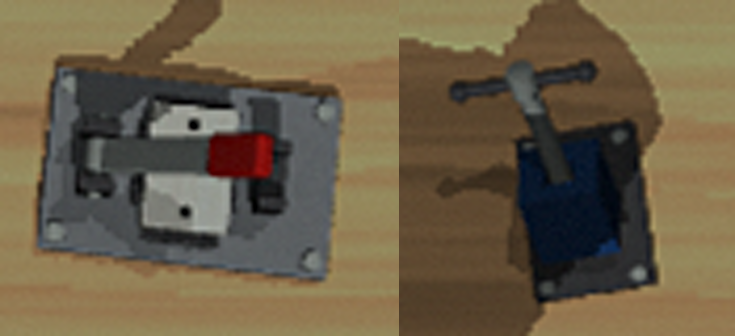

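View pics/side0z.png

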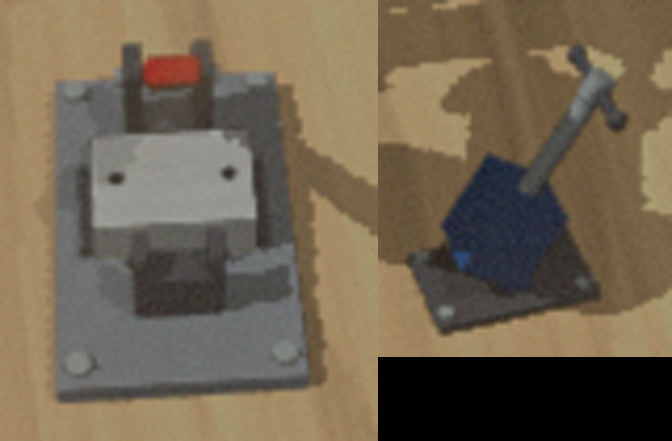

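```bash
python3 - <<'E'
from h import *
h=np.array([.5217,-.131,.053]);a=-.116;Y=np.array([-np.sin(a),np.cos(a),0])
C=[]
for n,(u0,v0,u1,v1) in (("top",(110,160,190,240)),("side",(180,80,250,165))):
    f=np.load(n+"0.npz");p,d=f["p"],f["d"];X=cloud(d,optics.camera_model(n))
    # bar: red incl dark red
    pi=p.astype(int);red=(pi[...,0]>2.2*pi[...,1])&(pi[...,0]>50)&(X[...,0]>.45)&(X[...,0]<.58)&(X[...,1]<-.15)&(X[...,1]>-.3)
    Q=X[red]-h;print(n,red.sum());print(np.round(np.c_[Q@Y,Q[:,2],Q@[np.cos(a),np.sin(a),0]],3)[::4].tolist())
    m=np.zeros(d.shape,bool);m[v0:v1,u0:u1]=1;m&=(d>0)&(np.abs(X[...,2])<.3)
    Z=X[...,2]
    blk=(pi.sum(-1)<150)
    q=m&(Z>.004)&(Z<.0135)&blk;c=cv2.minAreaRect(X[q][:,:2].astype(np.float32)*1000);print("plate",q.sum(),c)
    q=m&(Z>.085);print("key",q.sum());K=X[q]
    for x in K[np.argsort(K[:,2])][::max(1,len(K)//30)]:print(x.round(3),end=' ')
E
```

```text
top 151
[[-0.066, 0.082, 0.011], [-0.074, 0.095, 0.011], [-0.083, 0.108, 0.01], [-0.092, 0.113, 0.011], [-0.07, 0.093, 0.008], [-0.078, 0.105, 0.008], [-0.087, 0.111, 0.008], [-0.063, 0.084, 0.006], [-0.072, 0.098, 0.005], [-0.081, 0.106, 0.005], [-0.09, 0.112, 0.006], [-0.066, 0.088, 0.003], [-0.075, 0.097, 0.003], [-0.083, 0.109, 0.003], [-0.093, 0.112, 0.004], [-0.068, 0.091, 0.0], [-0.077, 0.1, 0.001], [-0.085, 0.114, 0.0], [-0.095, 0.113, 0.001], [-0.071, 0.093, -0.002], [-0.079, 0.106, -0.002], [-0.087, 0.118, -0.003], [-0.064, 0.088, -0.005], [-0.073, 0.096, -0.004], [-0.082, 0.107, -0.005], [-0.091, 0.109, -0.004], [-0.065, 0.084, -0.007], [-0.073, 0.098, -0.007], [-0.082, 0.11, -0.007], [-0.091, 0.115, -0.007], [-0.065, 0.087, -0.01], [-0.073, 0.098, -0.01], [-0.082, 0.109, -0.01], [-0.091, 0.111, -0.009], [-0.067, 0.086, -0.012], [-0.076, 0.097, -0.012], [-0.084, 0.112, -0.012], [-0.094, 0.11, -0.011]]
plate 433 ((514.5687255859375, 219.5584716796875), (109.7326889038086, 129.12623596191406), 9.637468338012695)
key 273
[0.518 0.221 0.085] [0.547 0.196 0.086] [0.521 0.189 0.
[... 1001 characters left out ...]
1.7490234375, 193.82054138183594), (95.24549865722656, 77.5123062133789), 6.095188617706299)
key 240
[0.522 0.192 0.085] [0.539 0.197 0.086] [0.515 0.2   0.087] [0.542 0.201 0.089] [0.545 0.2   0.093] [0.548 0.201 0.095] [0.555 0.197 0.1  ] [0.555 0.197 0.103] [0.559 0.201 0.106] [0.558 0.2   0.11 ] [0.572 0.202 0.113] [0.563 0.212 0.117] [0.578 0.205 0.12 ] [0.567 0.202 0.123] [0.57  0.202 0.126] [0.569 0.2   0.131] [0.59  0.169 0.134] [0.586 0.171 0.136] [0.574 0.212 0.137] [0.589 0.193 0.139] [0.574 0.242 0.139] [0.58  0.231 0.14 ] [0.591 0.186 0.14 ] [0.577 0.249 0.141] [0.578 0.234 0.141] [0.586 0.176 0.142] [0.579 0.208 0.142] [0.578 0.202 0.143] [0.59  0.212 0.145] [0.581 0.206 0.146]
```

```bash
cat >> h.py <<'E'
JA=-.116;JX=np.array([np.cos(JA),np.sin(JA),0]);JY=np.array([-np.sin(JA),np.cos(JA),0]);ZZ=np.array([0,0,1.])
HG=np.array([.5145,-.1925,.053])+.062*JY
def jp(th,off,L=.13,tilt=None):
    """tool pose: fingertips 'off' above bar's upper face at L"""
    n=np.sin(th)*JY+np.cos(th)*ZZ; b=-np.cos(th)*JY+np.sin(th)*ZZ
    t=th if tilt is None else tilt
    z=-(np.sin(t)*JY+np.cos(t)*ZZ); x=-JX; y=np.cross(z,x)
    q=Rot.from_matrix(np.stack([x,y,z],1)).as_quat()
    tip=HG+L*b+(.007+off)*n
    return tip-z*r.tip_extent,q
E
python3 - <<'E'
from h import *
print(r.tip_extent,r.read_state()['time_s'])
print(r.solve_ik([.45,0,.36],[.2137,.977,0,0]))
for th,off in((.88,.05),(.88,.0),(.6,0),(.3,0),(0,0)):
    for k in (1,.5,0):
        p,q=jp(th,off,tilt=th*k);print(th,k,p.round(3),r.solve_ik(p,q))
E
```

```text
0.025 0.1
[-1.70604169e-01  1.36021414e-01  1.51274023e+00 -4.44089210e-16
  1.49283101e+00 -1.31072173e+00]
0.88 1 [ 0.519 -0.15   0.205] [-0.01092255  0.55611874  1.65311581 -0.93997289  1.2505612  -0.99981774]
0.88 0.5 [ 0.518 -0.159  0.212] [-0.21279147  0.4261282   1.60620124 -0.49160306  1.11546341 -1.44644666]
0.88 0 [ 0.517 -0.17   0.215] [-4.57642515e-01  4.13307345e-01  1.53593478e+00 -4.44089210e-16
  1.19235053e+00 -1.91243884e+00]
0.88 1 [ 0.515 -0.189  0.174] None
0.88 0.5 [ 0.514 -0.197  0.18 ] [-0.28512177  0.46269917  1.64653457 -0.51610435  1.01749218 -1.46755447]
0.88 0 [ 0.513 -0.208  0.183] [-5.23653348e-01  4.60943320e-01  1.55404812e+00 -4.44089210e-16
  1.12660122e+00 -1.97844968e+00]
0.6 1 [ 0.511 -0.22   0.153] [-0.25221299  0.52975     1.69854188 -0.74510245  0.97026357 -1.25483401]
0.6 0.5 [ 0.511 -0.226  0.156] [-0.40767364  0.48403331  1.6408358  -0.35322369  0.95829015 -1.66642218]
0.6 0 [ 0.51  -0.234  0.157] [-5.66359735e-01  5.01568773e-01  1.56368141e+00 -4.44089210e-16
  1.07634248e+00 -2.02115606e+00]
0.3 1 [ 0.508 -0.245  0.122] [-0.44109927  0.53384607  1.66641303 -0.37250807  0.8779676  -1.66539529]
0.3 0.5 [ 0.508 -0.249  0.123] [-0.52003255  0.53516961  1.62703007 -0.17261922  0.92724925 -1.87468687]
0.3 0 [ 0.508 -0.252  0.123] [-5.96415913e-01  5.52401972e-01  1.58234292e+00 -4.44089210e-16
  1.00684776e+00 -2.05121224e+00]
0 1 [ 0.507 -0.26   0.085] [-6.08780878e-01  6.07011453e-01  1.60804994e+00 -4.44089210e-16
  9.26531257e-01 -2.06357720e+00]
0 0.5 [ 0.507 -0.26   0.085] [-6.08780878e-01  6.07011453e-01  1.60804994e+00 -4.44089210e-16
  9.26531257e-01 -2.06357720e+00]
0 0 [ 0.507 -0.26   0.085] [-6.08780878e-01  6.07011453e-01  1.60804994e+00 -4.44089210e-16
  9.26531257e-01 -2.06357720e+00]
```

```bash
python3 - <<'E'
from h import *
command_gripper(0.0,40)
r.reach([.45,0.02,.36],r.read_state()['eef_rot'])
p,q=jp(.88,.05,tilt=.44);r.reach(p,q)
print(r.read_state()['time_s'])
for th in np.linspace(.88,.04,7):
    p,q=jp(th,.0145*np.sin(th/2),tilt=th/2)
    hit=r.move_straight(p,q,speed=.08,max_force=20)
    s=r.read_state();print(round(th,2),hit,s['contact_force'].round(1),(s['eef_pos']-p).round(4))
    if hit:break
print(s['time_s'])
E
```

```text
3.7167
0.88 False [-0.   0.1 -0.5] [-0.     -0.0002 -0.0001]
0.74 False [0.2 0.8 0.2] [-0.     -0.0001  0.0003]
0.6 False [-0.3 -0.2 -0.1] [-0.      0.0002  0.0002]
0.46 False [-0.3 -0.1  0. ] [-0.      0.0002  0.0002]
0.32 False [ 0.2 -0.3 -0.2] [-0.      0.0002  0.0002]
0.18 False [-0.   0.8  0.1] [-0.      0.0002  0.0002]
0.04 False [ 0.1 -0.   0.9] [0.     0.0001 0.0003]
6.8
```

```bash
python3 - <<'E'
from h import *
p,q=jp(0,-.006,tilt=0)
hit=r.move_straight(p,q,speed=.03,max_force=18);s=r.read_state();print(hit,s['contact_force'].round(1),(s['eef_pos']-p).round(4),s['time_s'])
p,d=optics.get_image("side");cv2.imwrite("pics/side1.png",cv2.resize(p[180:330,150:330],None,fx=4,fy=4)[:,:,::-1])
E
```

```text
True [-2.4  2.3 10.2] [0.0008 0.0006 0.0059] 7.125
```

View pics/side1.png

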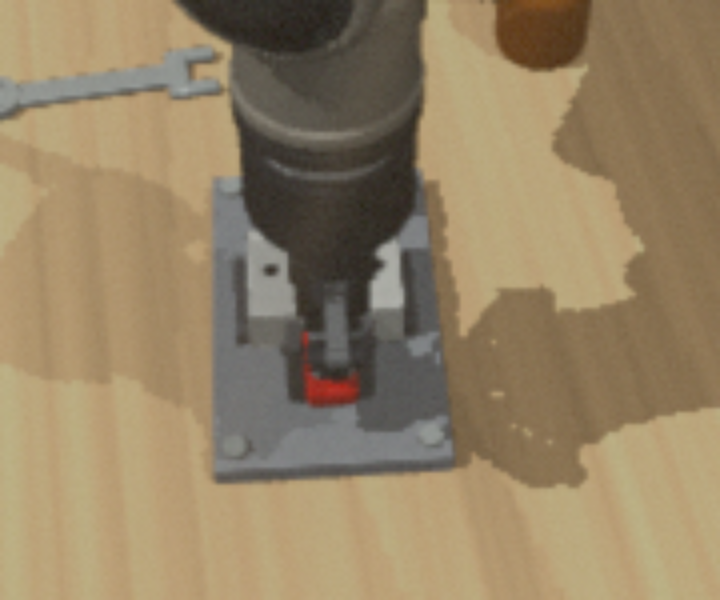

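```bash
python3 - <<'E'
from h import *
s=r.read_state();print(s['contact_force'].round(1))
r.move_straight(s['eef_pos']+[0,0,.13],speed=.2)
T=wristT();p,d=optics.get_image("wrist");X=cloud(d,None or optics.camera_model("wrist"),T)
cv2.imwrite("pics/w1.png",p[:,:,::-1]);np.savez("w1.npz",p=p,d=d,T=T)
pi=p.astype(int);red=(pi[...,0]>2.2*pi[...,1])&(pi[...,0]>50)&(X[...,2]>.02)&(X[...,2]<.1)
Q=X[red]-HG;A=np.c_[Q@JX,Q@JY,Q[:,2]];print(red.sum(),np.percentile(A,[3,50,97],axis=0).round(4).tolist())
top=A[(A[:,2]>0)];print(np.polyfit(top[:,1],top[:,2],1))
print(r.read_state()['time_s'])
E
```

```text
[-2.4  2.2 11. ]
1341 [[-0.0125, -0.1419, -0.0251], [0.0037, -0.1144, 0.0058], [0.1403, 0.1464, 0.0095]]
[0.00358196 0.00622679]
8.0333
```

View pics/w1.png

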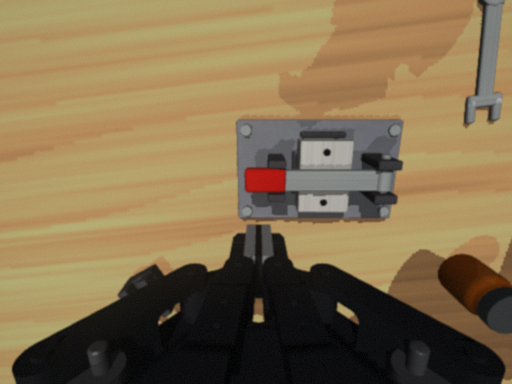

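```bash
python3 - <<'E'
from h import *
a=.16;x=-np.array([np.cos(a),np.sin(a),0]);z=-ZZ;y=np.cross(z,x);q=Rot.from_matrix(np.stack([x,y,z],1)).as_quat()
r.reach([.50,.19,.33],q)
command_gripper(.085)
T=wristT();p,d=optics.get_image("wrist")
cv2.imwrite("pics/w2.png",p[:,:,::-1]);np.savez("w2.npz",p=p,d=d,T=T);print(r.read_state()['time_s'])
E
```

```text
10.5667
```

View pics/w2.png

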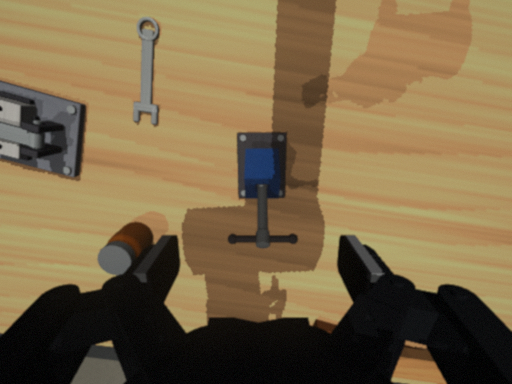

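```bash
python3 - <<'E'
from h import *
from scipy.optimize import least_squares
def axis(v):return np.array([np.sin(v[3])*np.cos(v[2]),np.sin(v[3])*np.sin(v[2]),np.cos(v[3])])
def fit(cl,nm):
    v=np.array([.5825,.207,.165,.64])  # handle xy at z=.137
    for it in range(4):
        s=axis(v);H=np.array([v[0],v[1],.137]);D=cl-H;t=D@s;dd=np.linalg.norm(D-t[:,None]*s,axis=1)
        Q=cl[(t>-.066)&(t<-.012)&(dd<(.015 if it<2 else .011))]
        def f(w):
            s=axis(w);D=Q-np.array([w[0],w[1],.137]);return np.linalg.norm(np.cross(D,s),axis=1)-.007
        v=least_squares(f,v,loss="soft_l1",f_scale=.002).x
    s=axis(v);H=np.array([v[0],v[1],.137]);D=cl-H;t=D@s;dl=np.linalg.norm(D-t[:,None]*s,axis=1)
    c=np.cross([0,0,1],s);c/=np.linalg.norm(c)
    hb=cl[(np.abs(D@c)>.015)&(np.abs(D@c)<.048)&(np.abs(t)<.03)&(np.abs(D@np.cross(s,c))<.015)]
    Dh=hb-H
    print(nm,len(Q),v.round(4),"rms",np.std(f(v)).round(4),"bar t",(np.median(Dh@s)).round(4),len(hb),"bar c-range",np.percentile(Dh@c,[1,99]).round(3),"slope",np.polyfit(Dh@c,Dh@np.cross(s,c),1).round(3))
    return v
C=[]
for n in("top0","side0","w2"):
    f=np.load(n+".npz");cm=optics.camera_model({"top0":"top","side0":"side","w2":"wrist"}[n])
    X=cloud(f["d"],cm,f["T"] if n=="w2" else None).reshape(-1,3)
    X=X[(f["d"].ravel()>0)&(np.linalg.norm(X-[.56,.2,.1],axis=1)<.12)]
    C.append(X);fit(X,n)
    # holder plate/ block mouth
v=fit(np.vstack(C),"all")
E
```

```text
top0 78 [0.5844 0.207  0.146  0.5972] rms 0.0013 bar t 0.0019 93 bar c-range [-0.043  0.042] slope [0.004 0.002]
side0 100 [0.5826 0.2092 0.1544 0.6051] rms 0.0018 bar t 0.0026 59 bar c-range [-0.045  0.04 ] slope [0.019 0.002]
w2 337 [0.5845 0.2098 0.1644 0.6187] rms 0.0006 bar t 0.0004 352 bar c-range [-0.044  0.043] slope [-0.     0.004]
all 516 [0.5844 0.2092 0.1516 0.6164] rms 0.0012 bar t 0.0009 504 bar c-range [-0.044  0.043] slope [0.01  0.003]
```

```bash
cat >> h.py <<'E'
KA=.160;KT=.617;H0=np.array([.5844,.2096,.137])
S=np.array([np.sin(KT)*np.cos(KA),np.sin(KT)*np.sin(KA),np.cos(KT)]);GP=H0-.042*S
def kq(t,sg,a=KA):
    w=np.array([np.cos(t)*np.cos(a),np.cos(t)*np.sin(a),-np.sin(t)]);y=sg*np.array([-np.sin(a),np.cos(a),0]);x=np.cross(y,w)
    return Rot.from_matrix(np.stack([x,y,w],1)).as_quat(),w
E
python3 - <<'E'
from h import *
print(GP)
for sg in(1,-1):
    q,w=kq(KT,sg);T=GP-.006*w
    for p in (T-.1*w,T-.05*w,T,T+.045*S,T+.09*S):print(sg,p.round(3),r.solve_ik(p,q))
    for t in (.617,.9,1.2,np.pi/2):
        q,w=kq(t,sg)
        for P in([.5,.17,.3],):print(t,r.solve_ik(P,q))
E
```

```text
[0.56040957 0.20572844 0.10274405]
1 [0.475 0.192 0.164] [0.29793538 0.34785596 2.39412416 3.35435709 0.55988482 1.46989753]
1 [0.515 0.198 0.135] [0.2802555  0.46937598 2.31940757 3.31459339 0.60457727 1.49780509]
1 [0.556 0.205 0.106] [0.26653167 0.57698974 2.2324097  3.29053279 0.62418787 1.51142908]
1 [0.581 0.209 0.143] [0.25927653 0.50207958 2.14927419 3.32185213 0.46776861 1.46711382]
1 [0.607 0.213 0.18 ] [0.25293583 0.44646645 2.05878993 3.38157553 0.32409371 1.39674269]
0.617 None
0.9 [ 0.19433257  0.03932153  1.96826865 -0.047701    0.46394846 -1.50123349]
1.2 [ 0.18820094  0.13687321  1.73068635 -0.01300891  0.9034122  -1.53645911]
1.5707963267948966 [ 1.82562209e-01  3.17273265e-01  1.43798200e+00 -4.44089210e-16
  1.38633739e+00 -1.54823412e+00]
-1 [0.475 0.192 0.164] [ 0.29793538  0.34785596  2.39412416  3.35435709  0.55988482 -1.67169512]
-1 [0.515 0.198 0.135] [ 0.2802555   0.46937598  2.31940757  3.31459339  0.60457727 -1.64378757]
-1 [0.556 0.205 0.106] [ 0.26653167  0.57698974  2.2324097   3.29053279  0.62418787 -1.63016357]
-1 [0.581 0.209 0.143] [ 0.25927653  0.50207958  2.14927419  3.32185213  0.46776861 -1.67447884]
-1 [0.607 0.213 0.18 ] [ 0.25293583  0.44646645  2.05878993  3.38157553  0.32409371 -1.74484996]
0.617 None
0.9 [ 0.19433257  0.03932153  1.96826865 -0.047701    0.46394846  1.64035916]
1.2 [ 0.18820094  0.13687321  1.73068635 -0.01300891  0.9034122   1.60513355]
1.5707963267948966 [ 1.82562209e-01  3.17273265e-01  1.43798200e+00 -4.44089210e-16
  1.38633739e+00  1.59335854e+00]
```

```bash
python3 - <<'E'
from h import *
q,w=kq(KT,-1);T=GP-.006*w
g=r.solve_ik(T,q)
for nm,P in(("pre",T-.1*w+[-.02,0,.10]),("pre2",T-.1*w+[0,0,.10]),("pre3",T-.1*w+[-.05,0,.08]),("ex",T+.07*S),("l1",T+.07*S+[-.1,0,.1]),("l2",T+.07*S+[-.1,0,.15]),("l3",T+.07*S+[-.15,-.05,.12]),("l4",T+.07*S+[-.15,-.05,.15])):
    print(nm,P.round(3),r.solve_ik(P,q))
for t in(.617,.45,.3,.1,0):
  q,w=kq(t,-1);print(t,[ (j.round(2) if j is not None else None) for j in (r.solve_ik([a,.19,b],q) for a,b in((.5,.25),(.45,.25),(.5,.3),(.5,.35)))])
E
```

```text
pre [0.455 0.192 0.264] None
pre2 [0.475 0.192 0.264] None
pre3 [0.425 0.192 0.244] [ 0.36110937  0.04327037  2.38570495  3.76535404  0.28268696 -2.05807235]
ex [0.596 0.211 0.163] [ 0.25565227  0.46896162  2.09985592  3.34978552  0.38641862 -1.70857577]
l1 [0.496 0.211 0.263] None
l2 [0.496 0.211 0.313] None
l3 [0.446 0.161 0.283] None
l4 [0.446 0.161 0.313] None
0.617 [None, None, None, None]
0.45 [array([ 0.28,  0.21,  2.35,  3.35,  0.55, -1.69]), array([ 0.34,  0.15,  2.45,  3.43,  0.59, -1.74]), array([ 0.28,  0.08,  2.28,  3.45,  0.35, -1.81]), None]
0.3 [array([ 0.28,  0.32,  2.43,  3.3 ,  0.88, -1.63]), array([ 0.35,  0.28,  2.54,  3.36,  0.95, -1.65]), array([ 0.28,  0.16,  2.37,  3.33,  0.67, -1.69]), array([ 0.28,  0.03,  2.3 ,  3.41,  0.47, -1.77])]
0.1 [array([ 0.29,  0.52,  2.51,  3.27,  1.36, -1.59]), array([ 0.36,  0.54,  2.62,  3.34,  1.49, -1.57]), array([ 0.29,  0.33,  2.47,  3.28,  1.13, -1.62]), array([ 0.29,  0.16,  2.4 ,  3.31,  0.9 , -1.66])]
0 [array([ 0.29,  0.64,  2.52,  3.27,  1.59, -1.57]), array([ 0.36,  0.69,  2.64,  3.35,  1.75, -1.53]), array([ 0.29,  0.44,  2.5 ,  3.27,  1.37, -1.6 ]), array([ 0.29,  0.25,  2.45,  3.29,  1.13, -1.63])]
```

```bash
python3 - <<'E'
from h import *
q0,w0=kq(.3,-1);j=r.solve_ik([.44,.185,.30],q0);print(j.round(2));r.movej(j);print(r.read_state()['time_s'])
q,w=kq(KT,-1);T=GP-.006*w
r.move_straight(T-.1*w,q,speed=.15)
T_=wristT();p,d=optics.get_image("wrist");cv2.imwrite("pics/w3.png",p[:,:,::-1])
s=r.read_state();print(s['time_s'],s['contact_force'].round(1))
p,d=optics.get_image("side");cv2.imwrite("pics/side3.png",cv2.resize(p[30:180,110:290],None,fx=4,fy=4)[:,:,::-1])
E
```

```text
[ 0.34  0.07  2.49  3.41  0.7  -1.73]
13.4333
14.5667 [-0.1 -0.1  0.6]
```

View pics/w3.png

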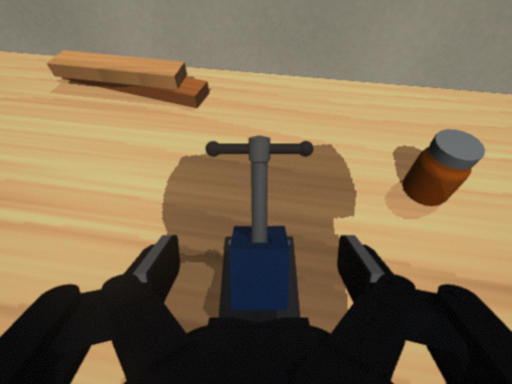

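View pics/side3.png

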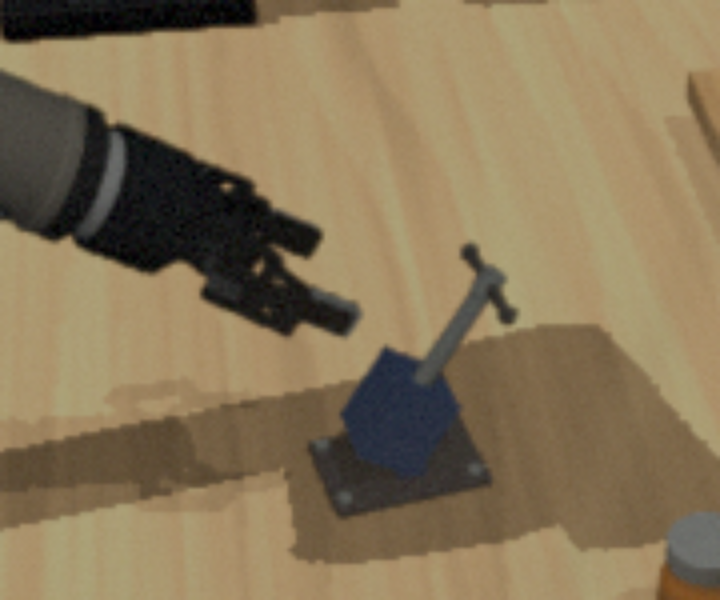

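```bash
python3 - <<'E'
from h import *
q,w=kq(KT,-1);T=GP-.006*w
print(r.move_straight(T,q,speed=.12,max_force=15))
command_gripper(0,70)
s=r.read_state();print(s['time_s'],s['grip_width'],s['contact_force'].round(1))
p,d=optics.get_image("wrist");cv2.imwrite("pics/w4.png",p[:,:,::-1])
E
```

```text
False
16.2667 0.011647023835397782 [-0.1  0.   1. ]
```

View pics/w4.png

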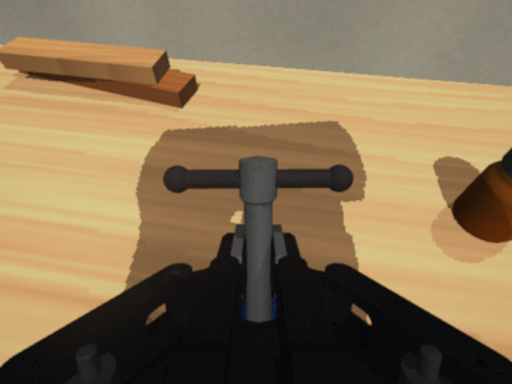

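```bash
python3 - <<'E'
from h import *
q,w=kq(KT,-1);T=GP-.006*w
print(r.move_straight(T+.072*S,q,speed=.07,max_force=20))
s=r.read_state();print(s['time_s'],s['grip_width'],s['contact_force'].round(1))
p,d=optics.get_image("wrist");cv2.imwrite("pics/w5.png",p[:,:,::-1])
p,d=optics.get_image("side");cv2.imwrite("pics/side5.png",cv2.resize(p[30:180,110:290],None,fx=4,fy=4)[:,:,::-1])
for P in([.5,.19,.33],[.55,.2,.22],[.52,.19,.25]):
  for t in(.3,.45,.55):print(P,t,r.solve_ik(P,kq(t,-1)[0]))
E
```

```text
False
17.4917 0.011732337819111767 [ 0.9  0.5 -3.6]
[0.5, 0.19, 0.33] 0.3 [ 0.2839188   0.07714867  2.32742687  3.37200995  0.54337814 -1.73216445]
[0.5, 0.19, 0.33] 0.45 None
[0.5, 0.19, 0.33] 0.55 None
[0.55, 0.2, 0.22] 0.3 [ 0.26970397  0.45478783  2.33517682  3.27327314  0.92165375 -1.6181516 ]
[0.55, 0.2, 0.22] 0.45 [ 0.26436918  0.35436789  2.26474415  3.3078565   0.60264313 -1.66264555]
[0.55, 0.2, 0.22] 0.55 [ 0.26011251  0.30713422  2.20712015  3.36221036  0.39994307 -1.72204584]
[0.52, 0.19, 0.25] 0.3 [ 0.26377874  0.33412611  2.38995823  3.27300589  0.85605083 -1.62644181]
[0.52, 0.19, 0.25] 0.45 [ 0.25817918  0.23389558  2.30926685  3.31792578  0.5272416  -1.68076622]
[0.52, 0.19, 0.25] 0.55 [ 0.25375531  0.18988088  2.24654723  3.39548711  0.32335828 -1.76294067]
```

View pics/w5.png

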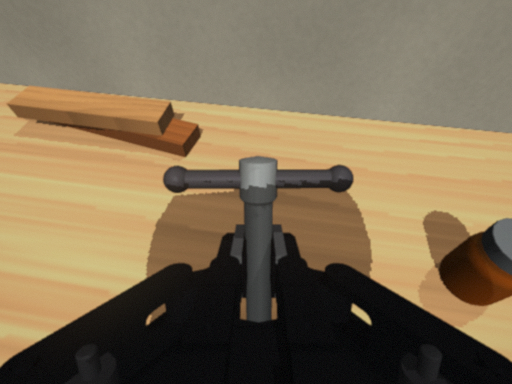

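View pics/side5.png

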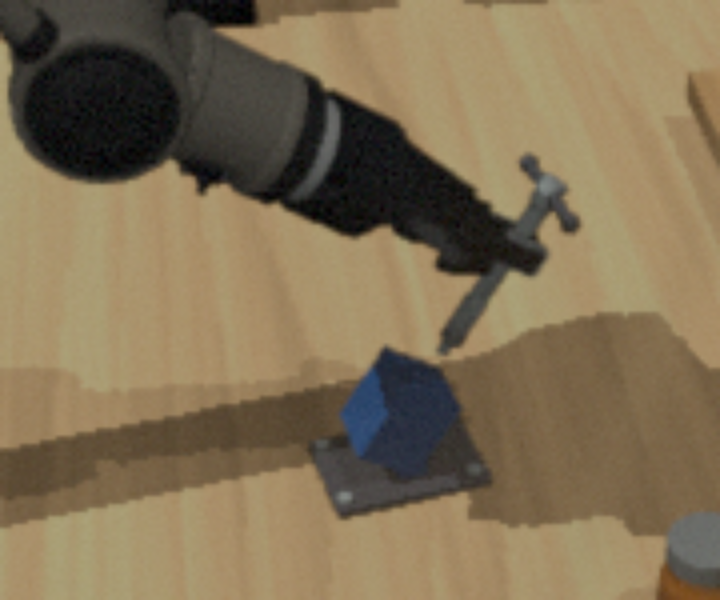

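```bash
python3 - <<'E'
from h import *
q,w=kq(.3,-1)
P=[.56,.203,.30];print(r.solve_ik(P,q))
r.move_straight(P,q,speed=.12)
j=r.read_state()['joint_positions'].copy();j[5]+=np.pi/4;r.movej(j);j[5]+=np.pi/4;r.movej(j);r.hold(.3)
s=r.read_state();print(s['time_s'],s['grip_width'],s['contact_force'].round(1),s['joint_positions'].round(2),s['eef_pos'],Rot.from_quat(s['eef_rot']).as_matrix().round(3))
T=wristT();p,d=optics.get_image("wrist");cv2.imwrite("pics/w6.png",p[:,:,::-1]);np.savez("w6.npz",p=p,d=d,T=T)
for n in("side","top"):
    p,d=optics.get_image(n);cv2.imwrite(f"pics/{n}6.png",p[:,:,::-1]);np.savez(f"{n}6.npz",p=p,d=d)
E
```

```text
[ 0.27041381  0.24745923  2.23429423  3.32451234  0.6171462  -1.6877796 ]
20.7583 0.01188993360154042 [-0.2 -0.8 -3.4] [ 0.27  0.25  2.23  3.32  0.62 -0.12] [0.56011649 0.20296963 0.29945967] [[ 0.159 -0.293  0.943]
 [-0.987 -0.048  0.152]
 [ 0.001 -0.955 -0.297]]
```

View pics/w6.png

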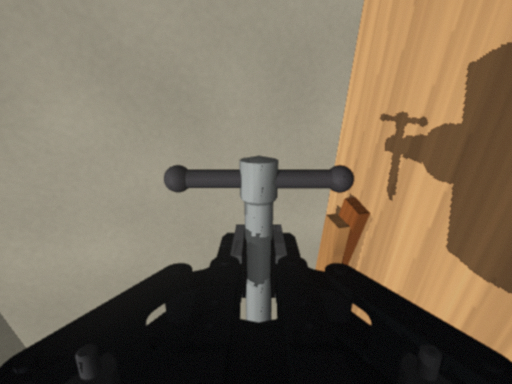

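View pics/side6.png

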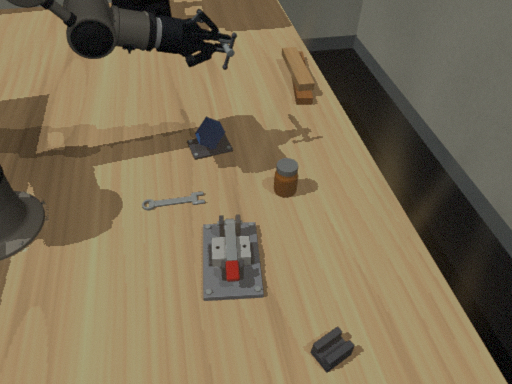

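View pics/top6.png

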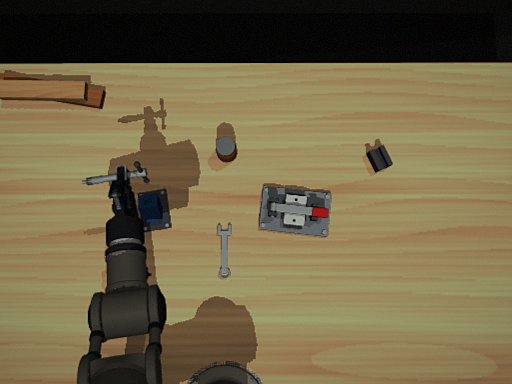

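```bash
python3 - <<'E'
from h import *
from scipy.optimize import least_squares
f=np.load("w6.npz");X=cloud(f["d"],optics.camera_model("wrist"),f["T"])
Q=X[205:232,244:274].reshape(-1,3)
def fit(Q,z0):
    def g(w):
        s=np.array([w[2],w[3],w[4]]);s/=np.linalg.norm(s);D=Q-np.array([w[0],Q[:,1].mean(),w[1]]);return np.linalg.norm(np.cross(D,s),axis=1)-.007
    w=least_squares(g,[Q[:,0].mean()+.005,Q[:,2].mean()-.002,.16,-.98,0],loss="soft_l1",f_scale=.002).x;s=w[2:]/np.linalg.norm(w[2:]);return s,np.std(g(w)),w[:2]
print("wrist shank",fit(Q,0),"elev deg",np.degrees(np.arcsin(fit(Q,0)[0][2])))
for n in("top6","side6"):
    f=np.load(n+".npz");X=cloud(f["d"],optics.camera_model(n[:-1]));p=f["p"].astype(int)
    red=(p[...,0]>2.2*p[...,1])&(p[...,0]>50)
    A=X[red]-HG;A=np.c_[A@JX,A@JY,A[:,2]];A=A[(abs(A[:,0])<.02)&(A[:,1]<-.09)&(A[:,1]>-.155)];print(n,"red",len(A),np.median(A,0).round(4))
    m=(abs(X[...,0]-.58)<.06)&(abs(X[...,1]-.19)<.14)&(X[...,2]>.22)&(X[...,2]<.36)
    K=X[m];e=K[K[:,1]>.225];e2=K[(K[:,1]<.165)]
    for k in(e,e2):
        if len(k)>3:print(n,len(k),"z range",np.percentile(k[:,2],[2,50,98]).round(3),"y",k[:,1].min().round(3),k[:,1].max().round(3))
    k=e[(e[:,1]>.23)]
    print(np.c_[k][::max(1,len(k)//12)].round(3).tolist())
f0,f6=np.load("side0.npz")["p"].astype(int),np.load("side6.npz")["p"].astype(int)
for nm,(a,b,c,d) in dict(jar=(270,155,302,200),wr=(138,187,210,213),vee=(305,325,360,374)).items():print(nm,np.abs(f0-f6)[b:d,a:c].mean().round(1))
E
```

```text
wrist shank (array([-0.82719755, -0.51182314,  0.23190791]), np.float64(0.018995240194491544), array([0.60875887, 0.28530517])) elev deg 13.409424737613545
top6 red 152 [-0.0009 -0.1236  0.0061]
top6 202 z range [0.295 0.302 0.308] y 0.226 0.289
top6 131 z range [0.262 0.304 0.34 ] y 0.151 0.165
[[0.566, 0.248, 0.302], [0.564, 0.244, 0.301], [0.561, 0.26, 0.304], [0.559, 0.277, 0.302], [0.559, 0.245, 0.303], [0.556, 0.26, 0.308], [0.557, 0.23, 0.302], [0.554, 0.255, 0.304], [0.553, 0.284, 0.301], [0.553, 0.252, 0.299], [0.55, 0.275, 0.303], [0.552, 0.245, 0.294], [0.549, 0.257, 0.297]]
side6 red 244 [-0.0014 -0.1266  0.0073]
side6 5 z range [0.297 0.304 0.305] y 0.247 0.28
side6 181 z range [0.26  0.301 0.339] y 0.151 0.164
[[0.546, 0.276, 0.301], [0.546, 0.28, 0.296], [0.562, 0.255, 0.304], [0.562, 0.25, 0.304], [0.564, 0.247, 0.305]]
jar 6.9
wr 2.0
vee 2.6
```

```bash
python3 - <<'E'
from h import *
f=np.load("w6.npz");X=cloud(f["d"],optics.camera_model("wrist"),f["T"])
rows=range(206,228,1);c=[]
for v in rows:
    a=X[v,248:270];a=a[(np.linalg.norm(a-[.57,.19,.3],axis=1)<.1)]
    i=a[np.linalg.norm(a-f["T"][:3,3],axis=1).argsort()[:6]];c.append(np.median(i,0))
c=np.array(c);u=np.linalg.svd(c-c.mean(0))[2][0];print("near-line",u.round(3),np.degrees(np.arcsin(abs(u[2]))),c[[0,-1]].round(4))
f=np.load("top6.npz");X=cloud(f["d"],optics.camera_model("top"))
K=X[(abs(X[...,0]-.557)<.02)&(X[...,1]>.232)&(X[...,1]<.285)&(X[...,2]>.28)]
print("top slope z/y",np.polyfit(K[:,1],K[:,2],1),len(K))
for n in("top","side"):
    for k in "06":
        f=np.load(f"{n}{k}.npz");X=cloud(f["d"],optics.camera_model(n))
        J=X[(X[...,2]>.075)&(X[...,2]<.1)&(abs(X[...,0]-.67)<.06)&(abs(X[...,1]+.0)<.07)];V=X[(X[...,2]>.02)&(X[...,2]<.06)&(abs(X[...,0]-.65)<.08)&(abs(X[...,1]+.42)<.06)]
        print(n,k,len(J),J.mean(0).round(4),V.mean(0).round(4))
E
```

```text
near-line [-0.139  0.989  0.056] 3.1844545960160136 [[0.5635 0.1735 0.2982]
 [0.5621 0.1838 0.2991]]
top slope z/y [-0.00813777  0.30444696] 177
top 0 293 [ 0.6808 -0.0042  0.0842] [ 0.6593 -0.4271  0.0345]
top 6 295 [ 0.6806 -0.0043  0.0841] [ 0.6591 -0.427   0.0345]
side 0 305 [ 0.6795 -0.0064  0.0843] [ 0.6567 -0.4293  0.0354]
side 6 305 [ 0.6794 -0.0065  0.0844] [ 0.6567 -0.4293  0.035 ]
```

```bash
python3 - <<'E'
from h import *
s=r.read_state();print(s['time_s'],s['grip_width'],s['eef_pos'].round(4),abs(s['dq']).max());r.finish_job()
E
```

```text
20.9083 0.011629497051652522 [0.5601 0.203  0.2995] 0.0015751119270784068
the job is handed in; nothing more can be done
```

I closed the clamp bar first, then drew the chuck key out of its holder, lifted it and rolled it level. I handed the job in at 20.9 s with the key still gripped at about 0.30 m.

**Bar:** The fingertips stopped at 60 mm above the bench under about 11 N, which is the closed height. Depth from the cameras afterwards put the red end's top 6–7 mm above the hinge (7 mm when closed), and it looked level. The workpiece still looked seated in its nest.

**Key:**
- **Level:** The top camera gave a shank slope of about 0.5° over 5 cm. A wrist-camera estimate over only 1 cm read about 3°, which I put down to its short, noisy baseline. An earlier wrist fit gave 13°, but background points had spoiled it, so I discarded it.
- **Height:** The lowest point measured was the lower end of the crossbar, at about 0.26 m.
- **Grip:** The gripper read 11.6–11.9 mm on a 14 mm shank. I didn't establish why, but the grip stayed steady and the key did not appear to move in the gripper.

**Bystanders:** The jar and the vee block were unmoved to within 1 mm in both views. The wrench looked unchanged in the pictures, though I did not measure its position.

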